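# Set up a polariscope for strain inspection of a viewport

## Robot

A 6-joint arm with a two-finger parallel gripper is mounted at the origin on the work surface. World frame = base frame: x ahead of the robot, y to its left, z up, the work surface at z = 0. Lengths are in m, angles in degrees, forces in N, time in s.
With the tool pointing down it reaches from about 0.425 to 0.925 m from the base axis. Payload 12.5 kg.
Tool frame: the origin (TCP) lies at the very end of the fingers, on their centre line; the grasp point (between the pads) lies 19 mm behind it (arm.tcp_to_grasp is the distance from the TCP to the grasp point, in m); z points along the fingers, x is the direction in which the jaws open and shut, and the axes are right-handed (so a half turn about z gives the same grasp; the last joint's range is limited). The gripper opens to 85 mm and grips with 20 to 120 N. Pads are 22 mm wide; open, the fingers measure 114 mm over their backs; the gripper's body (76 mm by 85 mm) begins 54 mm behind the grasp point. The pads swing forward as they close: fully open they stand 13 mm farther back than shut.
Start: joints at [70.783, 28.126, 89.318, -0, 62.55, -6.05], TCP at [0.142, 0.609, 0.231] pointing down, gripper open.
Joint ranges: [-177.58, 177.58], [-47.91, 125.51], [2.72, 160], [-65.01, 245.01], [3.68, 167.84], [-153.87, 153.87]. Speed limits (degrees/s): [127.2, 127.2, 159.86, 180, 180, 180].

## Interface

Orientations are given as a 3x3 rotation matrix whose columns are the frame's x, y, z axes.
In Python, from plant import arm gives the robot as it stands. The module is installed in compiled form; this text tells all that it offers.
- The arm moves only by the shell command python3 -m creep 'ROWS'. ROWS is JSON, a list of rows, each an object with "linear": the shift along the tool's x, y, z in cm, a list of three; "turn": the turn about the tool's z in degrees; "claw": the gripper's target within -1 to 1 (shut at 1, half-way at 0, fully open at -1). In form: [{"linear": [x, y, z], "turn": turn, "claw": claw}, ...]. A call has 1 to 10 rows; each row is the pose to reach, as a shift and turn from the pose commanded when the call began, along the tool's axes at that moment; what a row does not reach only later rows make up. A row lasts 1/8 s, in which the tool goes at most 62.5 mm and 10.7 degrees, less where a joint would pass 70% of its speed; a pose out of reach is approached as far as the arm can. A call with a gripper value outside its range is refused whole. The fingers move at their own pace and stop on an object; the grip force is fixed at half the most. Time passes only in rows, so rows that repeat a pose let the fingers close. It gives the time, the measured TCP pose, the force and the opening at its end, in the units of the state.
- arm.sense(): the state, without advancing time (a new reading comes with each control period).
- arm.grab_frame(name): name is "scene" or "top" or "wrist"; returns a dict with "frame" (384x512x3 uint8, blue, green, red), "range_z" (384x512 float32, m along the optical axis (not along the pixel's ray), 0 where there is no reading), "intrinsics" (3x3 intrinsics, pixels), "R" (3x3) and "t" (3): a world point X has camera coordinates R X + t; the wrist camera has in their place "mount" (4x4, takes a point from camera to tool coordinates, whose origin is the TCP and whose axes are the tool frame's). Camera axes: x right, y down, z forward; pixel columns grow to the right and rows downward; lengths in m; the calibration is good to about 2 mm. A picture is of the moment at which its call begins: read the wrist's pose just before it.
- arm.finish_job(): hands the job in, once; it reports no verdict.
Trained networks look in the newest picture that a camera, given by its name, has taken for a name from the list of things; names that differ only in an ending like _2 or _b are one class to them, and where a whole thing is asked for, a point or a joint stands for the part that bears it (a point fixed in the world has none). Each returns a list of dicts, best first, with "p" (0 to 1); they miss things now and then, are a little off and sometimes report something else, mostly with a low value. They report only what shows in the picture. A call takes as long as a camera call. They do not tell look-alikes from the thing itself.
- arm.regions_of(camera, label): "mask" (384x512 bool, what is visible of it) and "at" ([column, row] in pixels, amid what is visible of it).
The state is a dict: "time": time; "joint_positions": joint angles; "joint_velocities": joint speeds; "tau": joint torques, N m; "ee_pos": TCP position; "eef_rot": TCP orientation; "ft_force": force on the tool from outside, world axes, zero at the start; "moment": the same for the moment, N m; "gripper_width": finger opening in m.
Only numpy, scipy, OpenCV 4.12 (cv2) and the standard library are available. Lean on these libraries where they do the work, as an engineer would, in place of code of your own. Each camera call takes 0.05 s, during which the arm holds its last target.

## Task

Get the polariscope ready to inspect the glass viewport: with gentle pushes of the fingertips, slide the carriage that carries the glass fully home against its stop under the analyser, and push the red-knobbed analyser lever round the dial until its white line stands on the green mark. Do not grip or lift anything, do not touch the glass, and leave everything else on the bench where it is.

Things in the scene. Friction and masses are not known exactly. Their poses are not given: they have to be found in the camera images.
- polariscope: bench polariscope, fixed: ivory lamp house 70 mm high (x -105..155, y -105..105 mm in its own frame), steel column at x 125 (top at 185), arm holding the round analyser head over the house. Origin on the table under the vertical optical axis; x points to the column (away from the robot at yaw 0), y is the direction the carriage is pushed, z up
- optical_axis (a point): point on the optical axis at the height of the carriage's top face, 84 mm above the table, centre of the aluminium slide bed's home place. Bed: top at z 78 mm, x -62..62, y -160..62 in the polariscope's frame, black side rails 9 mm high and 103 mm apart, black stop bar across its +y end. The viewport's underside centre belongs here
- analyser_head (a point): centre of the dial face on the optical axis, 184 mm above the table. The head is a ring of 160 mm outer diameter, underside at z 165 mm, with a clamped black dial (white graduations every 10 deg, longer every 30) and inside it the turning black cell, radius 46 mm, up to z 194 mm, with a grey translucent filter
- carriage: loose aluminium plate 100 x 100 x 6 mm, 0.3-0.5 kg, between the bed's rails (1.5 mm play each side); origin under its centre, axes as the polariscope's. Starts 55-90 mm short of home, to -y; home = origin on the optical axis, +y edge on the stop. Plain friction, a few newtons. On top a black ring (74 mm across, 5 mm high) holds the viewport; a 26 mm wide strip runs to -y to the blue push tab
- push_tab (a point): centre of the outer (-y) face of the carriage's upright blue push tab: 44 mm wide (x), 8 mm thick, 42 mm high, spanning 78 to 120 mm above the table. This point is 145 mm to -y of the carriage's origin and 21 mm above its underside. Push here towards the polariscope's +y
- viewport: clear glass disc, 62 mm diameter, 12 mm thick, lying loose in the carriage's locating ring with 2 mm play; origin at the centre of its underside. Rides along with the carriage; its polished faces must not be touched
- analyser (a joint): angle of the analyser lever about the vertical optical axis, rad; grows anticlockwise seen from above, range 0 to 2.8. At 0 the lever points 1.309 rad (75 deg) anticlockwise from the polariscope's +x. It starts between 0.05 and 0.7, short of the green mark, turns against a friction of about 0.12 N m (about 1.2 N at the knob) and stays where it is left
- lever_knob (a point): top centre of the red upright knob at the lever's end, 227 mm above the table, 105 mm from the optical axis: cylinder 14 mm in diameter, red down to z 193 mm, on a black collar 18 mm in diameter (z 187-194). The lever is a black bar 6 mm wide, top at z 193 mm, running radially over the dial
- pointer (a point): point on the white line along the lever, 65 mm from the optical axis, 193 mm above the table
- green_mark (a point): centre of the green mark on the dial: a radial green bar 28 mm long and 9 mm wide; this point is 65 mm from the optical axis, 184 mm above the table. It lies 1.1 to 2.3 rad anticlockwise of where the lever points at joint 0
- bottle: white round bottle with a red cap, 52 mm diameter, 130 mm high, stands left of the polariscope; bystander; origin at the underside centre
- retaining_ring: flat aluminium ring, 76 mm diameter, 10 mm high, in front of the polariscope; bystander; origin at the underside centre
- driver: screwdriver with an orange handle, 180 mm long, lying on the table right of the lamp house; bystander; its x runs along the shaft
- tray: blue shallow tray 120 x 160 x 28 mm at the right with a grey pad; bystander; origin at the underside centre
- spare_viewport: second clear glass disc, 62 mm diameter, 12 mm thick, lying in the blue tray; bystander; origin at the underside centre
- caliper: digital caliper, 230 mm long, lying on the table at the left; bystander; its x runs along the beam
- end_cap: aluminium housing end cap, 110 mm diameter, with three black connectors, 52 mm high, at the left; bystander; origin at the underside centre
- o_ring: black rubber ring, 70 mm diameter, 5 mm high, lying at the right; bystander; origin at the underside centre
Mind the look-alikes: they are no part of the job. What is shaped like the carriage but purple or turquoise is not meant.

How it is judged (in metres and radians):
At the end, for the whole second after the job is handed in: The lever's white line stands on the green mark (within 5 mm, measured 65 mm from the axis, about 4 degrees); the carriage lies flat on its bed within 4 mm of its stop with the viewport flat in its ring, within 8 mm of the optical axis; all at rest (horizontal distance between pointer and green_mark below 0.005 m and y of carriage in the frame of polariscope above -0.004 m and z of carriage in the frame of polariscope below 0.081 m and horizontal distance between viewport and optical_axis below 0.008 m and z of viewport in the frame of carriage below 0.009 m and linear speed of each of carriage, viewport below 0.01 m/s and not (velocity of joint analyser above 0.03 rad/s or velocity of joint analyser below -0.03 rad/s)); the robot touches nothing.
It fails at once if the carriage is lifted or tipped off its bed (z of carriage in the frame of polariscope above 0.084 m or angle between carriage's own z axis and vertical above 0.1 rad).
It fails at once if the viewport is touched by the robot, or leaves its ring (contact force between any of the arm, the fingers and viewport above 0.5 N or z of viewport in the frame of carriage above 0.014 m).
It fails at once if the carriage or the polariscope with its lever is gripped or rammed (over 35 N) (contact force between any of the fingers, the arm and carriage above 35 N or contact force between any of the fingers, the arm and polariscope above 35 N).
It fails at once if a bystander is disturbed (moved more than 15 mm) (distance of any of bottle, retaining_ring, driver, tray, spare_viewport, caliper, end_cap, o_ring from where it was at the start of the episode above 0.015 m).
It also fails if it takes over 54 s, if anything falls off the work surface, if the arm or the gripper's body presses on something with over 40 N, if the wrist force passes 120 N, or if a joint passes its speed limit or range.

## Working session

There is one attempt and no reset: what is moved stays moved. The work goes in short steps, Python scripts to look and compute and a shell command to move; the robot and the scene stay as the last step left them, time stands still between calls to the robot, and variables do not carry over. Pictures are saved under pics/ and viewed, and the job is handed in when it is done.

```bash
mkdir -p pics; cat > h.py <<'E'
import numpy as np, cv2
from plant import arm
def grab(n,fn=None):
    s=arm.sense(); f=arm.grab_frame(n)
    if fn: cv2.imwrite('pics/'+fn,f['frame'])
    if 'mount' in f:
        T=np.eye(4);T[:3,:3]=np.array(s['eef_rot']);T[:3,3]=s['ee_pos']
        M=T@np.array(f['mount']); f['R']=M[:3,:3].T; f['t']=-M[:3,:3].T@M[:3,3]
    return f
def pts(f,u,v,z=None):
    K=np.array(f['intrinsics']);z=f['range_z'][v,u] if z is None else z
    c=np.stack([(u-K[0,2])/K[0,0]*z,(v-K[1,2])/K[1,1]*z,z*np.ones_like(z)],-1)
    return (c-np.array(f['t']))@np.array(f['R'])
def proj(f,X):
    c=np.array(f['R'])@np.array(X)+f['t'];p=np.array(f['intrinsics'])@c;return p[:2]/p[2]
def atz(f,u,v,h):
    K=np.array(f['intrinsics']);R=np.array(f['R']);C=-R.T@f['t']
    d=R.T@np.linalg.inv(K)@np.array([u,v,1.]);return C+d*(h-C[2])/d[2]
E
python3 - <<'E'
from h import *
s=arm.sense();print(s['time'],s['ee_pos'],s['eef_rot'],s['ft_force'])
fs={}
for n in ['scene','top','wrist']:
    f=grab(n,n+'0.png'); print(n,f['intrinsics'].tolist() if hasattr(f['intrinsics'],'tolist') else f['intrinsics'])
    if n!='wrist':
        for l in ['polariscope','carriage','push_tab','lever_knob','green_mark','pointer','viewport']:
            for r in arm.regions_of(n,l)[:3]: 
                m=r['mask']&(f['range_z']>0);v,u=np.where(m)
                print(n,l,r['p'],r['at'],m.sum(),np.median(pts(f,u,v),0).round(3) if m.sum() else '')
    print('t',arm.sense()['time'])
E
```

```text
0.0 [0.14228313 0.60835084 0.23069605] [[ 2.27786883e-01  9.73710941e-01 -3.72977564e-04]
 [ 9.73710301e-01 -2.27787163e-01 -1.12195176e-03]
 [-1.17741620e-03 -1.07606202e-04 -9.99999301e-01]] [ 0.53522321  0.13966085 -0.85686237]
scene [[401.8085913010579, 0.0, 256.1986078012487], [0.0, 401.8085913010579, 190.53339846147108], [0.0, 0.0, 1.0]]
scene polariscope 0.93 [280.7, 241.3] 4102 [ 0.697 -0.037  0.073]
scene carriage 0.93 [309.6, 187.3] 534 [0.445 0.234 0.007]
scene carriage 0.91 [126.4, 209.0] 839 [ 0.234 -0.424  0.006]
scene carriage 0.68 [246.5, 233.4] 686 [ 0.615 -0.115  0.085]
scene push_tab 0.89 [308.5, 186.4] 566 [0.448 0.232 0.006]
scene push_tab 0.7 [242.9, 236.6] 685 [ 0.615 -0.116  0.084]
scene push_tab 0.65 [195.8, 206.2] 592 [ 0.318 -0.166  0.006]
scene lever_knob 0.84 [275.1, 198.9] 685 [ 0.601 -0.009  0.189]
scene green_mark 0.88 [274.9, 213.7] 737 [ 0.616 -0.021  0.184]
scene pointer 0.67 [276.0, 200.3] 691 [ 0.6   -0.01   0.189]
scene pointer 0.33 [255.7, 226.3] 230 [ 0.611 -0.077  0.096]
scene pointer 0.24 [218.7, 297.7] 289 [ 0.734 -0.269  0.022]
scene viewpo
[... 377 characters left out ...]
7, 212.0] 824 [0.448 0.229 0.007]
top push_tab 0.95 [190.7, 213.1] 807 [0.447 0.229 0.007]
top push_tab 0.69 [383.3, 270.6] 966 [ 0.237 -0.423  0.005]
top push_tab 0.62 [294.5, 160.0] 486 [ 0.604 -0.128  0.084]
top lever_knob 0.72 [258.1, 159.2] 715 [ 0.603 -0.012  0.189]
top green_mark 0.92 [272.1, 148.2] 1318 [ 0.606 -0.016  0.184]
top green_mark 0.56 [253.5, 157.5] 838 [ 0.601 -0.009  0.189]
top pointer 0.7 [259.3, 156.5] 824 [ 0.603 -0.01   0.189]
top viewport 0.71 [258.4, 155.7] 795 [ 0.603 -0.01   0.189]
top viewport 0.37 [213.5, 141.1] 257 [0.673 0.138 0.088]
t 0.8
wrist [[303.6815469109592, 0.0, 256.3524581904244], [0.0, 303.6815469109592, 188.51272569676195], [0.0, 0.0, 1.0]]
t 0.85
```

View pics/scene0.png

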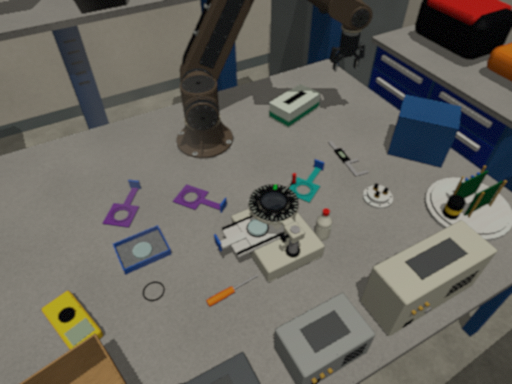

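View pics/top0.png

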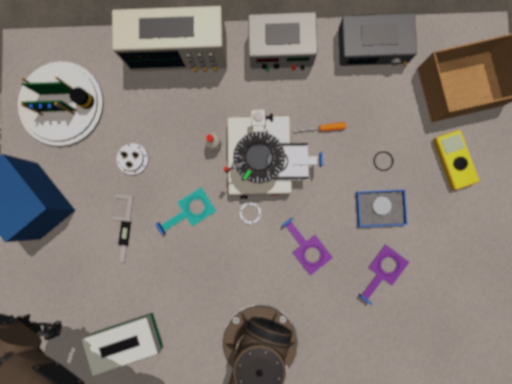

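```bash
python3 - <<'E'
import cv2
a=cv2.imread('pics/top0.png')[90:220,180:360];cv2.imwrite('pics/topz.png',cv2.resize(a,None,fx=4.4,fy=4.4,interpolation=cv2.INTER_CUBIC))
a=cv2.imread('pics/scene0.png')[150:290,180:370];cv2.imwrite('pics/scenez.png',cv2.resize(a,None,fx=4.2,fy=4.2,interpolation=cv2.INTER_CUBIC))
E
```

```text
(no output)
```

View pics/topz.png

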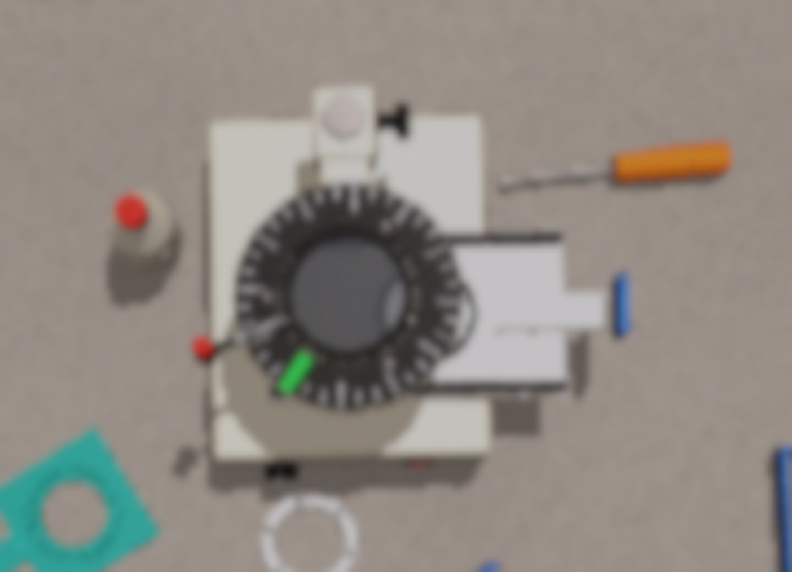

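View pics/scenez.png

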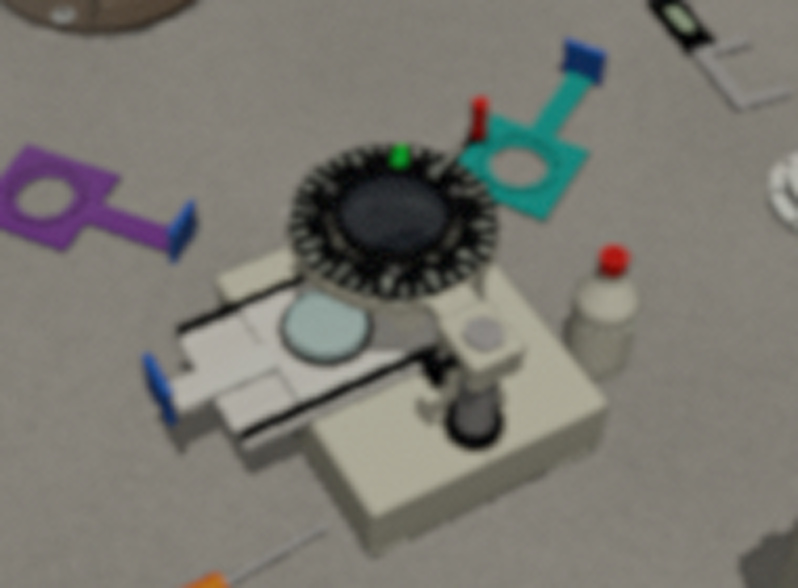

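The top view shows the real carriage with its tab at about (321,159), the knob at about (226,169) and the green mark at about (247,174). The purple and turquoise copies lie on the table. Next I measure these by colour at their known heights.

```bash
cat >> h.py <<'E'
def blob(f,lo,hi,box):
    h=cv2.cvtColor(f['frame'],cv2.COLOR_BGR2HSV);m=cv2.inRange(h,np.array(lo),np.array(hi))
    if lo[0]==0: m|=cv2.inRange(h,np.array((170,)+tuple(lo[1:])),np.array((180,255,255)))
    k=np.zeros_like(m);u0,v0,u1,v1=box;k[v0:v1,u0:u1]=255;m&=k
    v,u=np.where(m>0);return u,v
E
python3 - <<'E'
from h import *
def rep(n,l,u,v,h,f):
    print(n,l,len(u),(u.mean().round(1),v.mean().round(1)),'ray',atz(f,u.mean(),v.mean(),h).round(4), 'depth',np.median(pts(f,u,v),0).round(4))
f=grab('top')
rep('top','knob',*blob(f,(0,120,60),(8,255,255),(218,160,235,180)),.215,f)
rep('top','green',*blob(f,(45,100,60),(80,255,255),(235,160,260,185)),.184,f)
rep('top','tab',*blob(f,(100,100,60),(125,255,255),(315,145,330,172)),.120,f)
# house corners / dial fit by depth
v,u=np.mgrid[90:220,180:360];v=v.ravel();u=u.ravel();P=pts(f,u,v)
def rect(sel,name):
    q=P[sel][:,:2]; r=cv2.minAreaRect(q.astype(np.float32)*1000);print(name,sel.sum(),r)
d=(P[:,2]>.178)&(P[:,2]<.2); q=P[d]
print('dial',(q.min(0)+q.max(0))/2,q.max(0)-q.min(0)); c=cv2.minEnclosingCircle((q[:,:2]*1000).astype(np.float32));print(c)
h=(P[:,2]>.062)&(P[:,2]<.075);rect(h,'house')
b=(P[:,2]>.076)&(P[:,2]<.1);rect(b,'bed')
g=grab('scene')
rep('scene','knob',*blob(g,(0,120,60),(8,255,255),(285,165,302,190)),.21,g)
rep('scene','green',*blob(g,(45,100,60),(80,255,255),(265,180,285,195)),.184,g)
rep('scene','tab',*blob(g,(100,100,60),(125,255,255),(210,230,225,255)),.1,g)
for n,F in(('top',f),('scene',g)):
  for l in ['bottle','driver','retaining_ring']:
    for r in arm.regions_of(n,l)[:1]:
      v,u=np.where(r['mask']);p=pts(F,u,v);print(n,l,r['p'],p.min(0).round(3),p.max(0).round(3))
E
```

```text
top knob 18 (np.float64(225.8), np.float64(168.7)) ray [0.5669 0.0842 0.215 ] depth [0.5657 0.0829 0.2257]
top green 46 (np.float64(246.7), np.float64(174.1)) ray [0.5528 0.024  0.184 ] depth [0.5532 0.0232 0.1838]
top tab 32 (np.float64(320.8), np.float64(159.3)) ray [ 0.6009 -0.21    0.12  ] depth [ 0.6003 -0.2104  0.1194]
dial [6.40453022e-01 4.75670339e-04 1.88786062e-01] [0.22587935 0.18248065 0.0215663 ]
((640.2675170898438, 1.4551546573638916), 116.83937072753906)
house 2137 ((630.5445556640625, -5.98333740234375), (336.5036926269531, 258.82733154296875), 89.86839294433594)
bed 1132 ((635.4554443359375, -27.877304077148438), (304.46392822265625, 289.5437927246094), 32.3203125)
scene knob 29 (np.float64(293.6), np.float64(177.3)) ray [0.5667 0.0825 0.21  ] depth [0.5709 0.0793 0.2181]
scene green 27 (np.float64(274.9), np.float64(186.6)) ray [0.5522 0.0222 0.184 ] depth [0.5529 0.021  0.1848]
scene tab 48 (np.float64(217.5), np.float64(241.9)) ray [ 0.6038 -0.2139  0.1   ] depth [ 0.6095 -0.2168  0.1114]
top bottle 0.83 [ 0.409 -0.022  0.006] [0.704 0.167 1.427]
top driver 0.57 [ 0.409 -0.311  0.007] [ 0.744 -0.022  1.427]
top retaining_ring 0.5 [ 0.404 -0.022 -0.008] [0.477 0.06  1.427]
scene bottle 0.78 [ 0.588 -0.471 -0.003] [1.324 0.237 1.115]
scene driver 0.62 [ 0.711 -0.471 -0.003] [ 1.324 -0.15   1.115]
```

```bash
python3 - <<'E'
from h import *
f=grab('top')
Z=lambda a,b,h:atz(f,180+(a+.5)/4.4-.5,90+(b+.5)/4.4-.5,h)
cs=[Z(*p,.07) for p in [(211,122),(480,117),(490,456),(215,460)]]
for c in cs: print('corner',c.round(4))
a=(cs[1]-cs[2]+cs[0]-cs[3])[:2];b=(cs[0]-cs[1]+cs[3]-cs[2])[:2]
print('yaw x',np.degrees(np.arctan2(a[1],a[0])),'yaw y',np.degrees(np.arctan2(-b[0],b[1])), 'lens',np.linalg.norm(a)/2,np.linalg.norm(b)/2)
print('house centre',np.mean(cs,0))
print('dial c',Z(349,297,.184),'cell c',Z(348,293,.194))
P=pts(f,*[q.ravel() for q in np.meshgrid(np.arange(215,300),np.arange(100,210))])
d=P[(P[:,2]>.181)&(P[:,2]<.187)][:,:2]
d=d[np.linalg.norm(d-[.606,-.011],axis=1)<.088]
print('n',len(d),(d.min(0)+d.max(0))/2,d.max(0)-d.min(0),cv2.minEnclosingCircle((d*1000).astype(np.float32)))
cand=np.mean(cs,0)[:2]
from scipy.optimize import least_squares
K=np.array([.5665,.0835]);G=np.array([.5527,.0228])
r=least_squares(lambda c:[np.linalg.norm(c-K)-.105,np.linalg.norm(c-G)-.065],[.606,-.011]);print('C',r.x,r.cost)
C=r.x
for n,p in(('K',K),('G',G)):print(n,np.degrees(np.arctan2(*(p-C)[::-1])))
g=grab('wrist','w1.png')
E
```

```text
corner [0.7581 0.0876 0.07  ]
corner [ 0.7557 -0.116   0.07  ]
corner [ 0.4988 -0.1158  0.07  ]
corner [0.5012 0.0899 0.07  ]
yaw x -0.2874315574673082 yaw y -0.6702778633689271 lens 0.25684142396901033 0.20463931278802638
house centre [ 0.62844962 -0.01358226  0.07      ]
dial c [ 0.60358099 -0.01430095  0.184     ] cell c [ 0.60479071 -0.0137504   0.194     ]
n 1211 [ 0.61069379 -0.01290664] [0.16626885 0.1552899 ] ((610.3692016601562, -11.726016998291016), 83.55975341796875)
C [ 0.60658854 -0.01354591] 5.739271234273963e-31
K 112.4449516060364
G 146.00172981570068
```

View pics/w1.png

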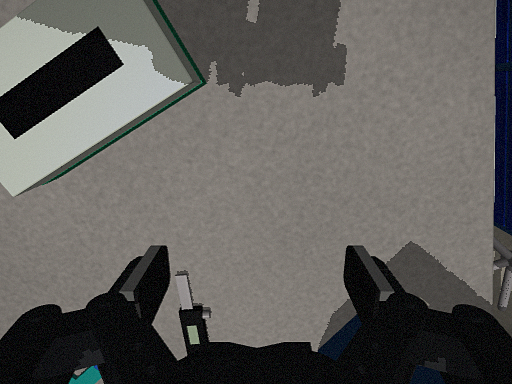

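I'll move the lever first. The fingers will be shut, with the tool x axis along the knob's final tangential direction. First I fly above and behind the knob.

```bash
python3 -m creep '[{"linear":[-4,6,-3],"turn":8,"claw":1},{"linear":[-8,11,-3],"turn":16,"claw":1},{"linear":[-12,17,-3],"turn":22.8,"claw":1},{"linear":[-16,23,-3],"turn":22.8,"claw":1},{"linear":[-20,29,-3],"turn":22.8,"claw":1},{"linear":[-24,35,-3],"turn":22.8,"claw":1},{"linear":[-28,41,-3],"turn":22.8,"claw":1},{"linear":[-32,47,-3],"turn":22.8,"claw":1},{"linear":[-36,52,-3],"turn":22.8,"claw":1},{"linear":[-36,52,-3],"turn":22.8,"claw":1}]'
python3 - <<'E'
from h import *
s=arm.sense();R=s['eef_rot'];print(s['time'],s['ee_pos'],np.degrees(np.arctan2(R[1][0],R[0][0])),s['ft_force'],s['gripper_width'])
f=grab('wrist','w2.png')
p=np.array(s['ee_pos']);print('todo tool cm',(np.array(R).T@(np.array([.588,.113,.255])-p)*100).round(2))
E
```

```text
time: 2.6
ee_pos: [0.5596, 0.1474, 0.2615]
eef_rot: [[0.587, 0.809, 0.0], [0.809, -0.587, 0.0], [0.0, 0.0, -1.0]]
ft_force: [-0.3, -0.1, 0.3]
gripper_width: -0.0003
2.6 [0.55962453 0.14735282 0.2614973 ] 54.02794927071064 [-0.25474971 -0.13615314  0.33560484] -0.0003002428481447468
todo tool cm [-1.11  4.31  0.65]
```

View pics/w2.png

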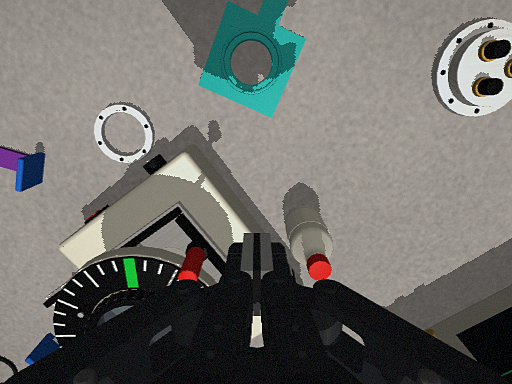

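The wrist view shows the green mark at (131,273), the knob at (193,262) with its top nearest at about (189,277), and the bottle to the right of the fingers. I'll re-measure from this closer view.

```bash
python3 - <<'E'
from h import *
f=grab('wrist')
h=cv2.cvtColor(f['frame'],cv2.COLOR_BGR2HSV)
u,v=blob(f,(45,120,60),(80,255,255),(110,240,150,300))
m=cv2.fitLine(np.stack([u,v],1).astype(np.float32),2,0,.01,.01).ravel();print('green line',m)
X=atz(f,u.mean(),v.mean(),.184);print('green',len(u),u.mean(),v.mean(),X.round(4))
D=atz(f,u.mean()+10*m[0],v.mean()+10*m[1],.184)-X;gd=np.degrees(np.arctan2(D[1],D[0]));print('green dir',gd,gd+180)
for Cx in [[.604,-.014],[.6066,-.0135],[.603,-.014]]:
    d=X[:2]-Cx;print(Cx,np.linalg.norm(d),np.degrees(np.arctan2(d[1],d[0])))
u,v=blob(f,(0,120,40),(8,255,255),(175,235,215,300))
P=pts(f,u,v);print('knob z',P[:,2].min(),P[:,2].max());t=P[P[:,2]>.222];print('top',len(t),t.mean(0).round(4))
# cylinder fit on all points
from scipy.optimize import least_squares
ok=(P[:,2]>.195)&(P[:,2]<.22)
r=least_squares(lambda c:np.linalg.norm(P[ok][:,:2]-c,axis=1)-.007,[.566,.083],loss='soft_l1',f_scale=.001);print('cyl',r.x,ok.sum(),np.abs(r.fun).mean())
print('knob px',u.min(),u.max(),v.min(),v.max())
# fingers extents in tool frame
vv,uu=np.mgrid[200:384,150:370];vv=vv.ravel();uu=uu.ravel();z=f['range_z'][vv,uu]
K=f['intrinsics'];c=np.stack([(uu-K[0,2])/K[0,0]*z,(vv-K[1,2])/K[1,1]*z,z,np.ones_like(z)],-1)
t=(c@np.array(f['mount']).T)[:,:3]
for lo,hi in[(-.01,.0),(-.02,-.01),(-.03,-.02),(-.04,-.03)]:
    k=(z>0)&(t[:,2]>lo)&(t[:,2]<hi)&(np.abs(t[:,0])<.04)&(np.abs(t[:,1])<.03);print(lo,k.sum(),t[k].min(0).round(4) if k.any() else'',t[k].max(0).round(4) if k.any() else '')
E
```

```text
green line [1.8769082e-01 9.8222816e-01 1.3150142e+02 2.6640793e+02]
green 353 131.5014164305949 266.40793201133147 [0.5519 0.0237 0.184 ]
green dir -33.926339783709004 146.073660216291
[0.604, -0.014] 0.06430294290990363 144.1536090036285
[0.6066, -0.0135] 0.06614577087163137 145.823794554788
[0.603, -0.014] 0.0634950535967077 143.62516316652417
knob z 0.1770226677637106 0.3057012088639653
top 330 [0.566  0.0859 0.2262]
cyl [0.56707049 0.08440396] 332 0.00022415640292917604
knob px 179 206 240 279
-0.01 231 [-0.0119 -0.0113 -0.01  ] [ 0.0131 -0.0057 -0.0027]
-0.02 589 [-0.013  -0.0116 -0.02  ] [ 0.0143 -0.0056 -0.01  ]
-0.03 726 [-0.013  -0.0119 -0.03  ] [ 0.0142 -0.0056 -0.02  ]
-0.04 860 [-0.0147 -0.0122 -0.04  ] [ 0.0162  0.0118 -0.03  ]
```

```bash
python3 -m creep '[{"linear":[-1.4,4.3,0],"turn":0,"claw":1},{"linear":[-1.4,4.3,2.5],"turn":0,"claw":1},{"linear":[-1.4,4.3,5.6],"turn":0,"claw":1},{"linear":[-1.4,4.3,5.6],"turn":0,"claw":1}]'
python3 - <<'E'
from h import *
s=arm.sense();R=np.array(s['eef_rot']);p=np.array(s['ee_pos'])
C=np.array([.605,-.0138])
for a in [111.2,114,118,122,126,130,134,138,142,145]:
    t=np.radians(a);K=C+.105*np.array([np.cos(t),np.sin(t)]);T=K+.0205*np.array([.587,.809])
    print(a,(R.T@(np.array([*T,p[2]])-p)*100).round(2))
grab('wrist','w3.png')
E
```

```text
time: 3.2
ee_pos: [0.584, 0.1127, 0.2037]
eef_rot: [[0.587, 0.809, -0.004], [0.809, -0.587, -0.0], [-0.002, -0.003, -1.0]]
ft_force: [-0.1, -0.4, 0.2]
gripper_width: 0.0001
111.2 [-1.26  0.31  0.  ]
114 [-1.7   0.04  0.  ]
118 [-2.35 -0.31  0.01]
122 [-3.02 -0.6   0.01]
126 [-3.71 -0.86  0.01]
130 [-4.41 -1.06  0.01]
134 [-5.13 -1.21  0.02]
138 [-5.85 -1.31  0.02]
142 [-6.58 -1.36  0.02]
145 [-7.13 -1.37  0.02]
```

View pics/w3.png

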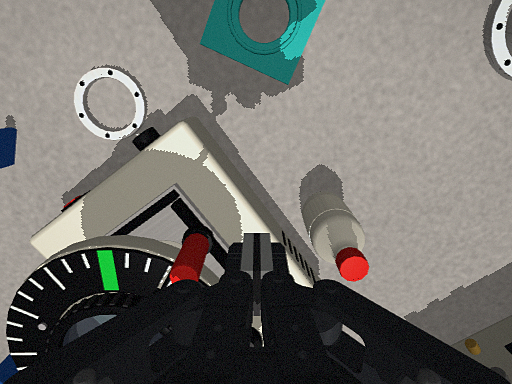

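The fingers stand to the right of the knob (about 190,260), level with it. I'll push along the arc to about 134° first.

```bash
python3 -m creep '[{"linear":[-0.8,0.3,0],"turn":0,"claw":1},{"linear":[-1.2,0.3,0],"turn":0,"claw":1},{"linear":[-1.5,0.1,0],"turn":0,"claw":1},{"linear":[-2.0,-0.1,0],"turn":0,"claw":1},{"linear":[-2.5,-0.4,0],"turn":0,"claw":1},{"linear":[-3.0,-0.6,0],"turn":0,"claw":1},{"linear":[-3.5,-0.8,0],"turn":0,"claw":1},{"linear":[-4.0,-1.0,0],"turn":0,"claw":1},{"linear":[-4.5,-1.1,0],"turn":0,"claw":1},{"linear":[-5.0,-1.2,0],"turn":0,"claw":1}]'
cat > m.py <<'E'
from h import *
import sys
s=arm.sense();print(s['time'],np.round(s['ee_pos'],4),np.round(s['ft_force'],2))
f=grab('wrist',sys.argv[1])
h=cv2.cvtColor(f['frame'],cv2.COLOR_BGR2HSV)
u,v=blob(f,(45,120,60),(80,255,255),(0,150,400,384));print('green',len(u),u.mean(),v.mean(),atz(f,u.mean(),v.mean(),.184).round(4))
m=np.zeros((384,512),bool);u,v=blob(f,(0,120,40),(8,255,255),(120,150,300,384))
P=pts(f,u,v);ok=(P[:,2]>.195)&(P[:,2]<.222)&(np.linalg.norm(P[:,:2]-[.605,-.0138],axis=1)<.125)
from scipy.optimize import least_squares
r=least_squares(lambda c:np.linalg.norm(P[ok][:,:2]-c,axis=1)-.007,P[ok][:,:2].mean(0),loss='soft_l1',f_scale=.001)
d=r.x-[.605,-.0138];print('knob',ok.sum(),r.x.round(4),np.abs(r.fun).mean().round(5),np.linalg.norm(d),np.degrees(np.arctan2(d[1],d[0])))
E
python3 m.py w4.png
```

```text
time: 4.5
ee_pos: [0.5457, 0.0789, 0.2052]
eef_rot: [[0.587, 0.809, -0.0], [0.809, -0.587, 0.0], [-0.0, -0.0, -1.0]]
ft_force: [0.1, 2.2, -0.0]
gripper_width: 0.0001
4.5 [0.5457 0.0789 0.2052] [ 0.09  2.24 -0.01]
green 235 189.49787234042554 272.16595744680853 [0.5449 0.0287 0.184 ]
knob 627 [0.5333 0.0632] 0.00021 0.10521141132988389 132.98961907710105
```

View pics/w4.png

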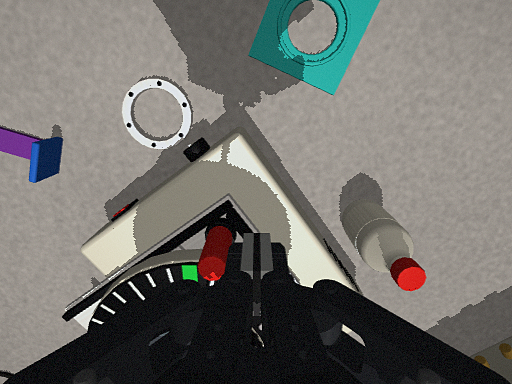

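```bash
python3 -m creep '[{"linear":[-0.5,-0.1,0],"turn":0,"claw":1},{"linear":[-1.0,-0.1,0],"turn":0,"claw":1},{"linear":[-1.4,-0.2,0],"turn":0,"claw":1},{"linear":[-1.7,-0.2,0],"turn":0,"claw":1},{"linear":[-1.7,-0.2,0],"turn":0,"claw":1}]'
python3 m.py w5.png
python3 - <<'E'
from h import *
a=grab('top')['frame'][130:190,215:300];b=grab('scene')['frame'][160:230,230:320]
cv2.imwrite('pics/t5.png',np.vstack([cv2.resize(a,(765,280),interpolation=2)[:, :],cv2.resize(b,(765,300),interpolation=2)]))
E
```

```text
time: 5.18
ee_pos: [0.5342, 0.0663, 0.2053]
eef_rot: [[0.587, 0.809, -0.0], [0.809, -0.587, -0.0], [-0.0, -0.0, -1.0]]
ft_force: [0.2, -0.1, 0.1]
gripper_width: 0.0003
5.175 [0.5342 0.0663 0.2053] [ 0.23 -0.08  0.12]
green 27 212.33333333333334 282.6296296296296 [0.5478 0.0229 0.184 ]
knob 630 [0.5216 0.0503] 0.00021 0.10521523167375393 142.4384944469178
```

View pics/w5.png

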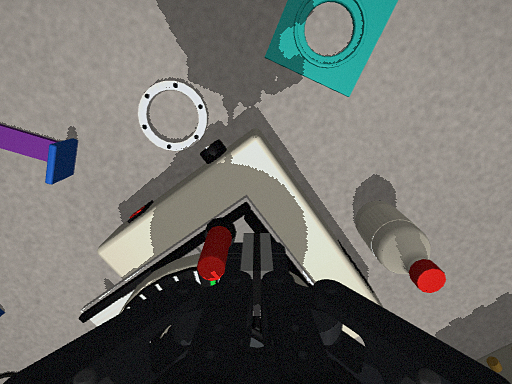

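View pics/t5.png

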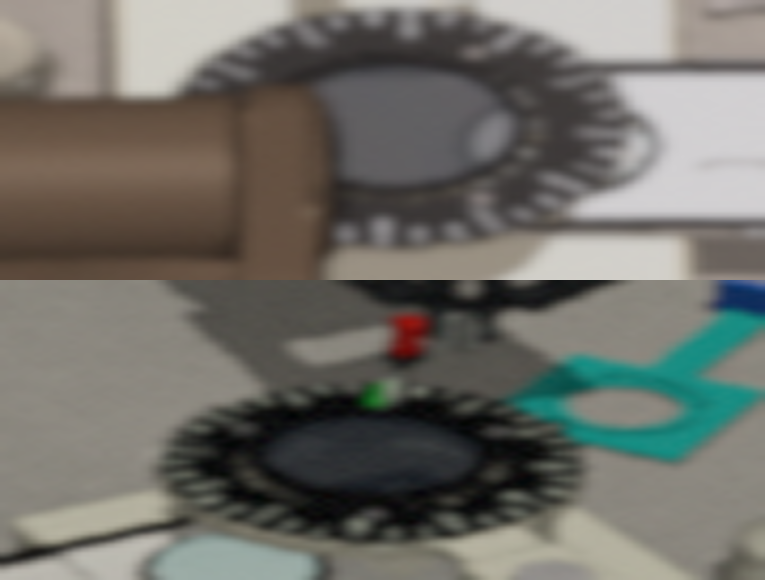

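```bash
python3 -m creep '[{"linear":[1,0,0],"turn":0,"claw":1},{"linear":[3,0,-2],"turn":0,"claw":1},{"linear":[5,1.5,-6],"turn":0,"claw":1},{"linear":[6,3,-8],"turn":0,"claw":1},{"linear":[6,3,-8],"turn":0,"claw":1}]'
python3 m.py w6.png
python3 - <<'E'
import cv2
a=cv2.imread('pics/w6.png');cv2.imwrite('pics/w6z.png',cv2.resize(a[200:384,60:290],None,fx=3.4,fy=3.2,interpolation=2))
E
```

```text
time: 5.95
ee_pos: [0.595, 0.098, 0.2861]
eef_rot: [[0.587, 0.81, 0.002], [0.81, -0.587, 0.0], [0.002, 0.002, -1.0]]
ft_force: [-0.2, -0.6, -1.2]
gripper_width: -0.0
5.95 [0.595  0.098  0.2861] [-0.23 -0.61 -1.15]
green 108 152.84259259259258 197.96296296296296 [0.5509 0.0217 0.184 ]
knob 208 [0.5216 0.0503] 0.0002 0.10522650735999964 142.45210430410438
```

View pics/w6z.png

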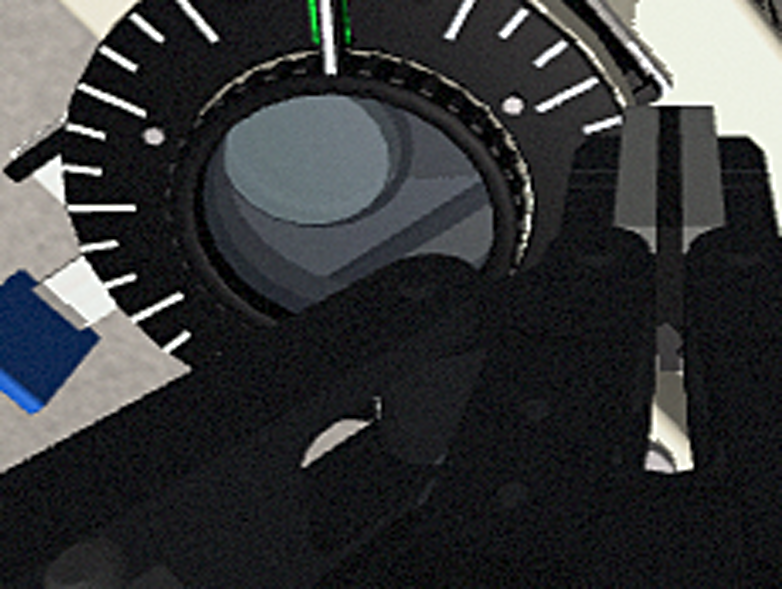

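```bash
cat > rect.py <<'E'
from h import *
import sys
f=grab('wrist')
C=np.array([.605,-.0138]);th=np.radians(145)
e=np.array([np.cos(th),np.sin(th)]);t=np.array([-e[1],e[0]])
out=[]
for z in(.184,.193):
    # img: columns tangential +-25mm (right = clockwise), rows r 100..35mm ; 8px/mm
    g=np.mgrid[0:520,0:380].astype(np.float32);r=(100-g[0]/8)/1000;s=(190-g[1])/8/1000
    W=C+r[...,None]*e+s[...,None]*t
    X=np.concatenate([W,np.full(W.shape[:2]+(1,),z)],-1)
    c=X@np.array(f['R']).T+f['t'];p=c@np.array(f['intrinsics']).T;m=(p[...,:2]/p[...,2:]).astype(np.float32)
    im=cv2.remap(f['frame'],m[...,0],m[...,1],cv2.INTER_CUBIC)
    h=cv2.cvtColor(im,cv2.COLOR_BGR2HSV);rows=slice(8*30,8*40)
    if z==.184: k=cv2.inRange(h,(45,100,50),(80,255,255))
    else: k=cv2.inRange(h,(0,0,150),(180,70,255))
    for rr in(74,70,65,60,56):
        row=k[int((100-rr)*8)-4:int((100-rr)*8)+4]>0;q=np.where(row.mean(0)>.5)[0];print(z,rr,'mm tang:',((190-q.min())/8,(190-q.max())/8,((190-q.mean())/8).round(2)) if len(q) else None)
    cv2.line(im,(0,280),(15,280),(0,255,255),1);out.append(im)
cv2.imwrite('pics/'+sys.argv[1],np.hstack(out))
E
python3 rect.py r6.png
```

```text
0.184 74 mm tang: (np.float64(4.75), np.float64(2.0), np.float64(3.38))
0.184 70 mm tang: (np.float64(4.625), np.float64(2.125), np.float64(3.38))
0.184 65 mm tang: (np.float64(4.875), np.float64(-5.0), np.float64(2.92))
0.184 60 mm tang: (np.float64(4.875), np.float64(-5.125), np.float64(1.06))
0.184 56 mm tang: (np.float64(4.875), np.float64(-5.125), np.float64(0.58))
0.193 74 mm tang: (np.float64(22.125), np.float64(-16.5), np.float64(2.76))
0.193 70 mm tang: (np.float64(21.0), np.float64(-15.75), np.float64(3.25))
0.193 65 mm tang: (np.float64(-1.75), np.float64(-4.125), np.float64(-2.94))
0.193 60 mm tang: (np.float64(-1.625), np.float64(-4.0), np.float64(-2.81))
0.193 56 mm tang: (np.float64(-1.5), np.float64(-3.75), np.float64(-2.62))
```

View pics/r6.png

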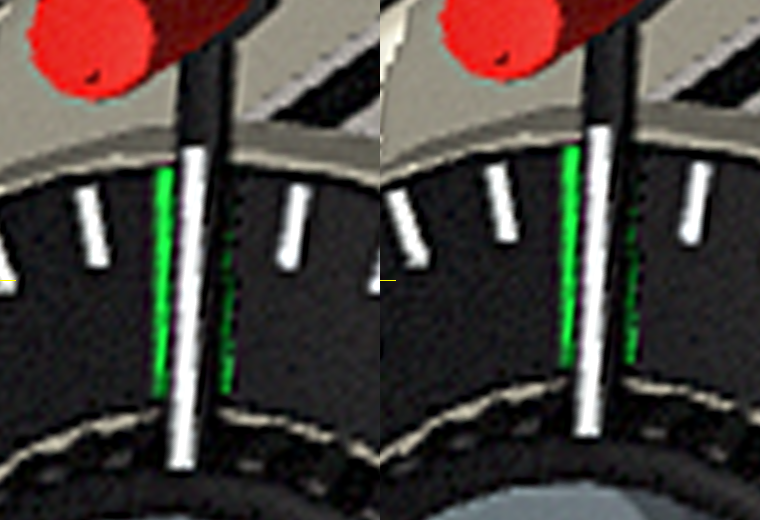

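The green mark is centred at 145° and the line stands 2.9 mm short of it. About 4.6 mm more at the knob is needed, so I go back by the same way.

```bash
python3 -m creep '[{"linear":[-1,-1.5,2],"turn":0,"claw":1},{"linear":[-3,-3,6],"turn":0,"claw":1},{"linear":[-5,-3,8],"turn":0,"claw":1},{"linear":[-5.7,-3,8],"turn":0,"claw":1},{"linear":[-6.1,-3,8],"turn":0,"claw":1},{"linear":[-6.3,-3,8],"turn":0,"claw":1},{"linear":[-6.5,-3,8],"turn":0,"claw":1},{"linear":[-6.5,-3,8],"turn":0,"claw":1}]'
python3 m.py w7.png
```

```text
time: 7.05
ee_pos: [0.5316, 0.0626, 0.2056]
eef_rot: [[0.587, 0.809, 0.001], [0.809, -0.587, 0.0], [0.001, 0.001, -1.0]]
ft_force: [0.4, 1.0, 0.9]
gripper_width: 0.0003
7.05 [0.5316 0.0626 0.2056] [0.43 0.99 0.9 ]
green 7 217.42857142857142 280.42857142857144 [0.546  0.0226 0.184 ]
knob 625 [0.5191 0.0469] 0.00021 0.10519695967560634 144.75451507161827
```

```bash
python3 -m creep '[{"linear":[1,0,0],"turn":0,"claw":1},{"linear":[3,0,-2],"turn":0,"claw":1},{"linear":[5,1.5,-6],"turn":0,"claw":1},{"linear":[6,3,-8],"turn":0,"claw":1},{"linear":[6,3,-8],"turn":0,"claw":1}]'
python3 rect.py r7.png; python3 m.py w8.png
```

```text
time: 7.72
ee_pos: [0.592, 0.0939, 0.286]
eef_rot: [[0.587, 0.81, 0.002], [0.81, -0.587, 0.0], [0.001, 0.002, -1.0]]
ft_force: [0.2, -0.1, 0.0]
gripper_width: -0.0001
0.184 74 mm tang: (np.float64(-1.5), np.float64(-5.125), np.float64(-3.31))
0.184 70 mm tang: (np.float64(-1.625), np.float64(-5.25), np.float64(-3.44))
0.184 65 mm tang: (np.float64(-1.75), np.float64(-5.25), np.float64(-3.5))
0.184 60 mm tang: (np.float64(-1.625), np.float64(-5.125), np.float64(-3.38))
0.184 56 mm tang: (np.float64(-1.625), np.float64(-5.125), np.float64(-3.38))
0.193 74 mm tang: (np.float64(22.375), np.float64(-16.25), np.float64(3.78))
0.193 70 mm tang: (np.float64(21.125), np.float64(-15.625), np.float64(3.75))
0.193 65 mm tang: (np.float64(0.625), np.float64(-1.375), np.float64(-0.38))
0.193 60 mm tang: (np.float64(1.0), np.float64(-1.5), np.float64(-0.25))
0.193 56 mm tang: (np.float64(0.875), np.float64(-1.375), np.float64(-0.25))
7.775 [0.5908 0.0938 0.2848] [-0.51 -0.17 -0.59]
green 132 165.8939393939394 199.1969696969697 [0.5537 0.0263 0.184 ]
knob 234 [0.519  0.0468] 0.00018 0.10523427565884169 144.80860612482007
```

View pics/r7.png

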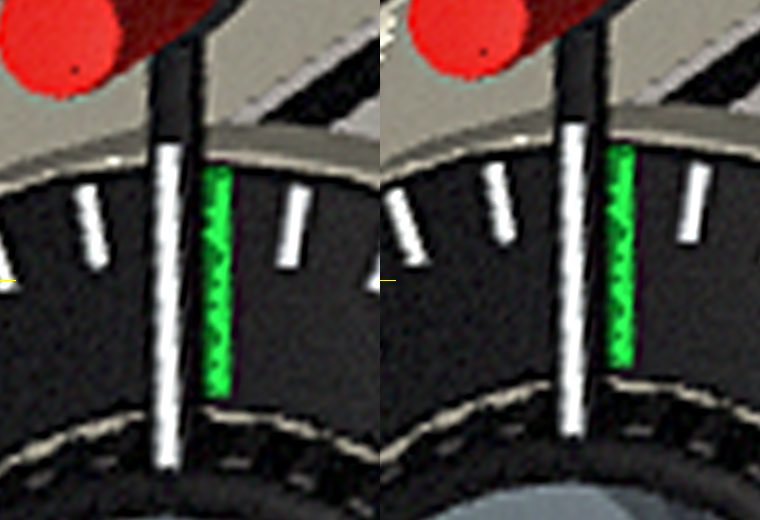

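The line sits within about 0.3 mm of the green centre, since the mark spans +4.9 to -5.2 mm. Now I go over the head to the right side for the push tab.

```bash
python3 -m creep '[{"linear":[-4,3,0],"turn":-5,"claw":1},{"linear":[-8.5,6.5,0],"turn":-13,"claw":1},{"linear":[-13,10,0],"turn":-22,"claw":1},{"linear":[-17.5,13.5,0],"turn":-31,"claw":1},{"linear":[-22,17,0],"turn":-35.5,"claw":1},{"linear":[-26,20,0],"turn":-35.5,"claw":1},{"linear":[-27.8,21.3,0],"turn":-35.5,"claw":1},{"linear":[-27.8,21.3,0],"turn":-35.5,"claw":1}]'
python3 - <<'E'
from h import *
f=grab('wrist','w9.png')
u,v=blob(f,(100,120,40),(125,255,255),(100,100,500,384));P=pts(f,u,v)
ok=(P[:,2]>.075)&(P[:,2]<.125)&(abs(P[:,0]-.602)<.04)&(abs(P[:,1]+.21)<.05);P=P[ok];print(ok.sum(),P.min(0),P.max(0),np.median(P,0))
t=P[P[:,2]>.117];print('top',len(t),np.percentile(t,[2,50,98],axis=0).round(4).tolist())
q=P[(P[:,2]<.113)];print('face',len(q),np.percentile(q,[2,50,98],axis=0).round(4).tolist() if len(q) else '')
s=arm.sense();print(s['ee_pos'])
E
```

```text
time: 8.82
ee_pos: [0.5994, -0.2572, 0.2841]
eef_rot: [[0.01, 1.0, -0.002], [1.0, -0.01, 0.001], [0.001, -0.002, -1.0]]
ft_force: [0.2, 0.3, -0.3]
gripper_width: -0.0005
473 [ 0.58163448 -0.21626394  0.08037025] [ 0.62477702 -0.20835352  0.12149789] [ 0.60042972 -0.21420842  0.11873217]
top 287 [[0.5826, -0.2158, 0.1178], [0.6031, -0.2125, 0.1195], [0.6239, -0.2089, 0.1209]]
face 160 [[0.5818, -0.2162, 0.0817], [0.5969, -0.2159, 0.0979], [0.6217, -0.2102, 0.1125]]
[ 0.59963737 -0.25608348  0.2844747 ]
```

View pics/w9.png

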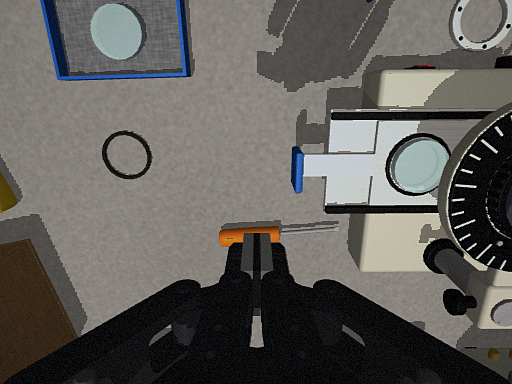

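The tab is at about (298,170), with its outer face at y = -0.216 and x centre at 0.603, so it needs a push of about 57 mm. I descend behind it.

```bash
python3 -m creep '[{"linear":[0.6,0.3,6],"turn":0,"claw":1},{"linear":[0.6,0.3,12],"turn":0,"claw":1},{"linear":[0.6,0.3,17],"turn":0,"claw":1},{"linear":[0.6,0.3,19],"turn":0,"claw":1},{"linear":[0.6,0.3,19],"turn":0,"claw":1},{"linear":[1.4,0.3,19],"turn":0,"claw":1}]'
```

```text
time: 9.62
ee_pos: [0.6037, -0.242, 0.0965]
eef_rot: [[0.008, 1.0, 0.001], [1.0, -0.008, -0.001], [-0.001, 0.001, -1.0]]
ft_force: [0.2, -0.1, -0.3]
gripper_width: -0.0004
```

```bash
python3 -m creep '[{"linear":[0.7,0,0.3],"turn":0,"claw":1},{"linear":[1.1,0,0.3],"turn":0,"claw":1},{"linear":[1.4,0,0.3],"turn":0,"claw":1},{"linear":[1.8,0,0.3],"turn":0,"claw":1},{"linear":[2.3,0,0.3],"turn":0,"claw":1},{"linear":[2.8,0,0.3],"turn":0,"claw":1},{"linear":[3.4,0,0.3],"turn":0,"claw":1},{"linear":[4.0,0,0.3],"turn":0,"claw":1},{"linear":[4.6,0,0.3],"turn":0,"claw":1},{"linear":[5.1,0,0.3],"turn":0,"claw":1}]'
python3 - <<'E'
from h import *
f=grab('wrist','w10.png')
print(arm.sense()['ee_pos'],arm.sense()['ft_force'])
E
```

```text
time: 10.88
ee_pos: [0.6036, -0.1912, 0.0923]
eef_rot: [[0.008, 1.0, -0.0], [1.0, -0.008, 0.0], [0.0, -0.0, -1.0]]
ft_force: [-0.2, -3.5, 1.6]
gripper_width: -0.0002
[ 0.60351203 -0.19062837  0.09220453] [-0.07135235 -0.70526868  0.68520079]
```

View pics/w10.png

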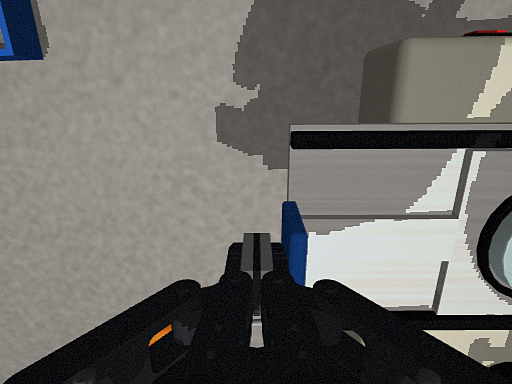

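The fingers are pushing squarely with about 3.5 N, and about 18 mm is left. I slow down from here.

```bash
python3 -m creep '[{"linear":[0.3,0,0],"turn":0,"claw":1},{"linear":[0.6,0,0],"turn":0,"claw":1},{"linear":[0.9,0,0],"turn":0,"claw":1},{"linear":[1.1,0,0],"turn":0,"claw":1},{"linear":[1.3,0,0],"turn":0,"claw":1},{"linear":[1.4,0,0],"turn":0,"claw":1},{"linear":[1.5,0,0],"turn":0,"claw":1}]'
python3 -m creep '[{"linear":[0.1,0,0],"turn":0,"claw":1}]'|grep -E 'pos|for'
python3 -m creep '[{"linear":[0.1,0,0],"turn":0,"claw":1}]'|grep -E 'pos|for'
```

```text
time: 11.8
ee_pos: [0.6037, -0.1766, 0.0922]
eef_rot: [[0.008, 1.0, -0.0], [1.0, -0.008, 0.0], [0.0, -0.0, -1.0]]
ft_force: [-0.1, -1.9, -0.4]
gripper_width: 0.0002
ee_pos: [0.6036, -0.1756, 0.0922]
ft_force: [-0.0, -1.2, -0.3]
ee_pos: [0.6037, -0.1746, 0.0922]
ft_force: [0.2, -2.3, 0.0]
```

```bash
for i in 1; do python3 -m creep '[{"linear":[0.1,0,0],"turn":0,"claw":1},{"linear":[0.1,0,0],"turn":0,"claw":1}]'|grep -E 'pos|for'; done
python3 -m creep '[{"linear":[0.1,0,0],"turn":0,"claw":1},{"linear":[0.1,0,0],"turn":0,"claw":1}]'|grep -E 'pos|for'
```

```text
ee_pos: [0.6037, -0.1735, 0.0922]
ft_force: [0.2, -0.2, -0.2]
ee_pos: [0.6038, -0.1727, 0.0923]
ft_force: [0.8, -2.8, -2.0]
```

```bash
python3 -m creep '[{"linear":[0.1,0,0],"turn":0,"claw":1},{"linear":[0.1,0,0],"turn":0,"claw":1}]'|grep -E 'pos|for'
```

```text
ee_pos: [0.6042, -0.1725, 0.0925]
ft_force: [1.9, -6.6, 0.5]
```

```bash
python3 -m creep '[{"linear":[0.05,0,0],"turn":0,"claw":1},{"linear":[0.05,0,0],"turn":0,"claw":1}]'|grep -E 'pos|for'
```

```text
ee_pos: [0.6043, -0.1724, 0.0927]
ft_force: [1.2, -9.5, 0.5]
```

The carriage is stalled at the stop: force is rising and the position matches the predicted home. I retreat straight back, then up, and check.

```bash
python3 -m creep '[{"linear":[-0.5,0,0],"turn":0,"claw":1},{"linear":[-3,0,0],"turn":0,"claw":1},{"linear":[-6,0,0],"turn":0,"claw":1},{"linear":[-8,0,-5],"turn":0,"claw":1},{"linear":[-8,0,-11],"turn":0,"claw":1},{"linear":[-8,0,-17],"turn":0,"claw":1},{"linear":[-8,0,-19],"turn":0,"claw":1},{"linear":[-8,0,-19],"turn":0,"claw":1}]'
python3 - <<'E'
from h import *
f=grab('wrist','w11.png')
u,v=blob(f,(100,120,40),(125,255,255),(100,100,500,384));P=pts(f,u,v)
ok=(P[:,2]>.075)&(P[:,2]<.125)&(abs(P[:,0]-.602)<.04)&(abs(P[:,1]+.165)<.05);P=P[ok]
print(ok.sum(),np.percentile(P,[1,50,99],axis=0).round(4).tolist())
g=grab('scene');a=g['frame'][150:290,180:370];cv2.imwrite('pics/s11.png',cv2.resize(a,None,fx=4.2,fy=4.2,interpolation=2))
t=grab('top')['frame'][90:220,180:360];cv2.imwrite('pics/t11.png',cv2.resize(t,None,fx=4.4,fy=4.4,interpolation=2))
E
```

```text
time: 14.05
ee_pos: [0.6031, -0.2523, 0.2837]
eef_rot: [[0.009, 1.0, 0.003], [1.0, -0.009, -0.001], [-0.001, 0.003, -1.0]]
ft_force: [0.1, 0.6, -0.3]
gripper_width: 0.0001
673 [[0.5826, -0.1586, 0.0811], [0.6025, -0.1579, 0.1143], [0.6249, -0.1512, 0.121]]
```

View pics/w11.png

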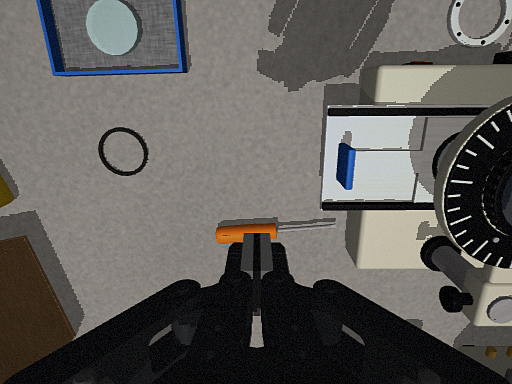

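View pics/t11.png

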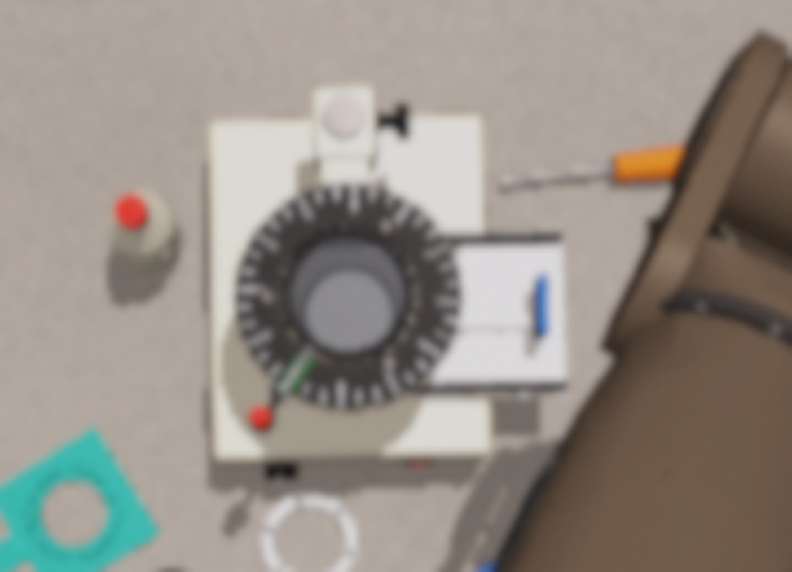

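View pics/s11.png

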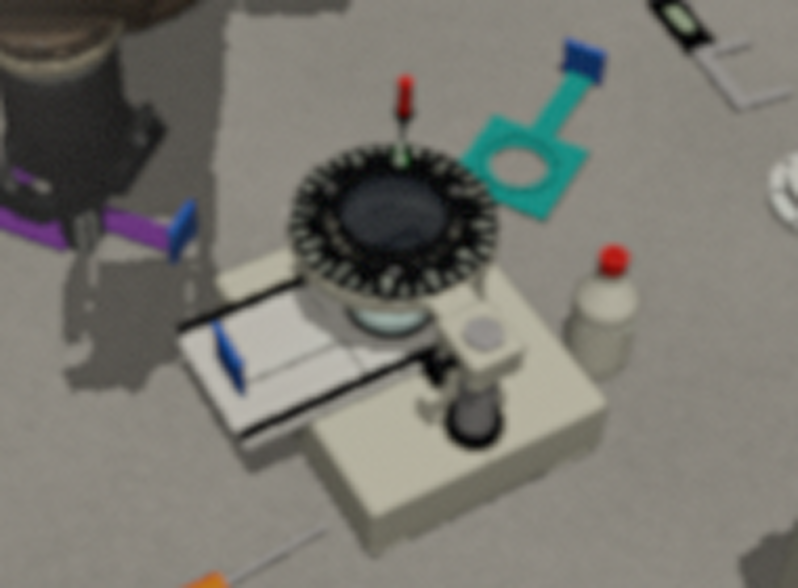

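The wrist view shows the tab at about (346,166). The top view shows the glass centred under the filter, the line on the green, and the bystanders where they were. The robot is clear, so I hand in.

```bash
python3 -c "
from plant import arm
print(arm.finish_job())"
```

```text
the job is handed in; nothing more can be done
None
```

I moved both parts with shut fingertips and handed the job in, at about 14 s on the robot's clock. The hand-in gave no verdict.

- **Analyser lever:** I pushed the knob round in two goes. After backing off, the white line measured about 0.3 mm from the centre of the green mark, at 65 mm from the axis. The camera calibration is good to about 2 mm.
- **Carriage:** I pushed it about 57 mm until it stalled at the stop. The wrist force rose from about 3 N to 9.5 N while the position stayed put, well under the 35 N limit. The blue tab then measured at y = -0.158 m, which puts the carriage within about 1 mm of home.
- **Other checks:** The last pictures show the glass under the filter, the fingers clear of everything and no bystander visibly moved. I judged the glass seating and the bystanders by eye only. No check failed.

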